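# Start the connector test and hold the barrel in the sprung V-block

### The arm

A 6-joint arm with a two-finger parallel gripper is mounted at the origin on the work surface. World frame = base frame: x ahead of the robot, y to its left, z up, the work surface at z = 0. Lengths are in mm, angles in rad, forces in N, time in s.
With the tool pointing down it reaches from about 350 to 875 mm from the base axis. Payload 4.2 kg.
Tool frame: the origin (TCP) lies midway between the tips of the shut fingers; the grasp point (between the pads) lies 19 mm behind it; z points along the fingers, y is the line along which they close (so a half turn about z gives the same grasp; the last joint's range is limited). The gripper opens to 85 mm and grips with 20 to 120 N. Pads are 22 mm wide; open, the fingers measure 114 mm over their backs; the gripper's body (76 mm by 85 mm) begins 54 mm behind the grasp point. The pads swing forward as they close: fully open they stand 13 mm farther back than shut.
Start: joints at [1.587, 0.385, 0.008, 0, -1.194, -0.259], TCP at [150.232, 606.654, 231.312] pointing down, gripper open.
Joint ranges: [-3.14, 3.14], [-1.21, 2.06], [-1.07, 1.41], [-3.16, 2.05], [-2.99, -0.16], [-3.1, 3.1]. Speed limits (rad/s): [2.79, 2.79, 3.14, 3.14, 3.14, 3.14].

### API

Orientations are given as a unit quaternion [x, y, z, w].
In Python, from bench import read_state, get_image, job_done gives the robot as it stands.
- The arm moves only by the shell command python3 -m jog 'ROWS'. ROWS is JSON, a list of rows, each a list of 3 entries, a list of its own where there are three numbers: the shift along the world's x, y, z scaled (see below), then the turn, a rotation vector about the world's x, y, z scaled (see below), then the gripper's target within -1 to 1 (shut at 1, half-way at 0, fully open at -1). In form: [[[x, y, z], [wx, wy, wz], claw], ...]. A call has 1 to 20 rows; each row is the pose to reach, as a shift and turn from the pose commanded when the call began; what a row does not reach only later rows make up. The controller multiplies each number of a shift by 10 cm and each number of a turn by 120 degrees. A row lasts 1/10 s, in which the tool goes at most 50 mm and 8.59 degrees, less where a joint would pass 70% of its speed; a pose out of reach is approached as far as the arm can. A call with a number of a shift or a turn outside -1 to 1 is refused whole. A call with a gripper value outside its range is refused whole. The fingers move at their own pace and stop on an object; the grip force is fixed at half the most. Time passes only in rows, so rows that repeat a pose let the fingers close. It gives the time, the measured TCP pose, the force, the opening and the grip force at its end, in the units of the state.
- read_state(): the state, without advancing time (a new reading comes with each control period).
- get_image(name): name is "scene" or "top" or "wrist"; returns a dict with "frame" (400x640x3 uint8, red, green, blue), "range_z" (400x640 float32, mm along the optical axis (not along the pixel's ray), 0 where there is no reading), "fx", "fy", "cx", "cy" (pixels), "R" (3x3) and "t" (3): a world point X has camera coordinates R X + t. Camera axes: x right, y down, z forward; pixel columns grow to the right and rows downward; lengths in mm; the calibration is good to about 2 mm. A picture is of the moment at which its call begins.
- job_done(): hands the job in; it is judged then, once.
The state is a dict: "clock": time; "joints": joint angles; "joint_vel": joint speeds; "joint_efforts": joint torques, N m; "position": TCP position; "ee_rot": TCP orientation; "contact_force": force on the tool from outside, world axes, zero at the start; "wrist_torque": the same for the moment, N m; "gripper_width": finger opening in mm; "grasp_force": force on a finger pad.
Only numpy, scipy, OpenCV 4.12 (cv2) and the standard library are available. Lean on these libraries where they do the work, as an engineer would, in place of code of your own. Each camera call takes 0.05 s, during which the arm holds its last target. There are 200 camera calls.

### The job

Start a connector test at the harness bench: on the key panel press the yellow, then the blue, then the green key, one at a time and each fully down, and never the red one. Then take the brass connector barrel from its green rest, lay it centred lengthwise along the V-block on the blue foot so that it bears on both sloping faces, and press it down until the sprung V-block has sunk about half of its 10 mm travel, without letting it hit the bottom. Finish while holding the barrel pressed down like that, with the other things on the bench left alone.

Things in the scene. Friction and masses are not known exactly. Their poses are not given: they have to be found in the camera images.
- barrel_center (a point): centre of the brass connector barrel, a plain round cylinder 30 mm in diameter and 110 mm long with black bands at both ends, 0.14 to 0.28 kg. Its x axis runs along the cylinder. It starts lying level in the rest, its centre 45 mm above the bench.
- barrel: the same barrel; the origin is also its centre, x along the cylinder
- rest: green plastic rest that the barrel starts in: fixed foot 110 x 60 x 6 mm with two V supports, each 10 mm thick and 50 mm wide, 35 mm either side of the middle along its x axis, their tops 40 mm above the bench; between them the fingers have 60 mm of free length, down to the foot. Origin under its middle, x along the parked barrel.
- seat (a point): centre of the seated barrel, the place in the V-block where the barrel's centre belongs: x along the V groove, z up. It is 72 mm above the bench with the V-block up and sinks with it. The groove's bottom is 21 mm below it, the V's upper edges 3 mm below it, the carriage plate under the barrel 34 mm below it.
- nest: blue fixed foot (130 x 80 x 16 mm) under the sprung aluminium V-block, which has two 90-degree V supports, each 14 mm thick and 50 mm wide, 37 mm either side of the middle along x; between them the fingers have 60 mm of free length. A barrel let go in the V settles onto both faces by itself. Origin under the foot's middle, x along the groove.
- carriage (a joint): how far the sprung V-block has sunk, in m: 0 up, 0.010 at the bottom. It stays up under the barrel's weight alone, starts to sink at about 5 N of downward push (barrel's weight included) and then takes 1.2 N more per mm: about 11 N half-way, 17 N at the bottom.
- key_yellow_top (a point): centre of the top face of the yellow key, a round spring push key 26 mm across in a black 42 mm round collar, on the tester's flat key panel. z points up. The key top stands 52 mm above the bench and 10 mm above its collar; it goes down 6 mm, starting at 1.5 N and fully down at 5 N, and springs back up. The four keys stand in a square of 60 mm, their colours in any order, on a black and grey panel 150 x 150 x 30 mm.
- key_yellow (a joint): travel of the yellow key in m: 0 up, 0.006 fully down
- key_blue_top (a point): centre of the top face of the blue key, a round spring push key 26 mm across in a black 42 mm round collar, on the tester's flat key panel. z points up. The key top stands 52 mm above the bench and 10 mm above its collar; it goes down 6 mm, starting at 1.5 N and fully down at 5 N, and springs back up.
- key_blue (a joint): travel of the blue key in m: 0 up, 0.006 fully down
- key_green_top (a point): centre of the top face of the green key, a round spring push key 26 mm across in a black 42 mm round collar, on the tester's flat key panel. z points up. The key top stands 52 mm above the bench and 10 mm above its collar; it goes down 6 mm, starting at 1.5 N and fully down at 5 N, and springs back up.
- key_green (a joint): travel of the green key in m: 0 up, 0.006 fully down
- key_red_top (a point): centre of the top face of the red key, a round spring push key 26 mm across in a black 42 mm round collar, on the tester's flat key panel. z points up. The key top stands 52 mm above the bench and 10 mm above its collar; it goes down 6 mm, starting at 1.5 N and fully down at 5 N, and springs back up. Must not be pressed.
- key_red (a joint): travel of the red key in m: 0 up, 0.006 fully down
- mouse: black computer mouse, 100 x 60 x 26 mm, lying on a black mat at the far side; origin under its middle; leave alone
- meter: yellow hand meter, 140 x 75 x 34 mm, lying flat at the far right; origin under its middle; leave alone
- bin: blue open bin of connector housings, 130 x 170 x 60 mm; origin under its middle; leave alone
- spare: black stepped plug, 34 mm across, 52 mm tall, standing; origin under its middle; leave alone
- driver: screwdriver lying on the bench close to the robot, about 200 mm long; leave alone
Mind the look-alikes: they are no part of the job. What is meant by the barrel is not pink or turquoise, and is the larger of those in its own colour.

How it is judged (in metres and radians):
On the way, in this order (a step that is already met when the one before it is completed fails the run):
1. yellow key pressed down, alone (value of joint key_yellow above 0.004 m and value of joint each of key_blue, key_green, key_red below 0.0015 m), for 0.05 s.
2. then the blue key pressed down, alone (value of joint key_blue above 0.004 m and value of joint each of key_yellow, key_green, key_red below 0.0015 m), for 0.05 s.
3. then the green key pressed down, alone (value of joint key_green above 0.004 m and value of joint each of key_yellow, key_blue, key_red below 0.0015 m), for 0.05 s.
4. then the barrel lifted out of its rest by the gripper (height (world z) of barrel_center above 0.055 m and contact force between the fingers and barrel above 1 N and contact force between barrel and rest below 0.05 N), for 0.1 s.
At the end, for the whole second after the job is handed in: Barrel in the V-block, centred lengthwise within 10 mm, axis within 2.5 mm and 0.05 rad of the seat, pressing over 1.5 N on a pad of each sloping face; gripper on it with over 1 N, the V-block held sunk 2 to 8.5 mm, at rest; all keys up (value of joint carriage between 0.002 and 0.0085 m and x of barrel_center in the frame of seat between -0.01 and 0.01 m and y of barrel_center in the frame of seat between -0.0025 and 0.0025 m and z of barrel_center in the frame of seat between -0.0025 and 0.0025 m and angle between the x axis of barrel_center and the x axis of seat, either way round below 0.05 rad and (contact force between barrel and carriage_c0 above 1.5 N or contact force between barrel and carriage_c1 above 1.5 N) and (contact force between barrel and carriage_c2 above 1.5 N or contact force between barrel and carriage_c3 above 1.5 N) and contact force between the fingers and barrel above 1 N and linear speed of barrel below 0.01 m/s and value of joint each of key_yellow, key_blue, key_green, key_red below 0.0015 m); the arm keeps its last pose, push and grip.
It fails at once if the red key is pressed (value of joint key_red above 0.003 m).
It fails at once if two keys are down at once (value of joint each of key_yellow, key_blue above 0.003 m or value of joint each of key_yellow, key_green above 0.003 m or value of joint each of key_blue, key_green above 0.003 m).
It fails at once if the sprung V-block is driven to the bottom of its travel (value of joint carriage above 0.0096 m).
It fails at once if the barrel is dropped onto the bench (height (world z) of barrel_center below 0.028 m).
It fails at once if a bystander is shoved more than 30 mm or knocked over (distance of any of mouse, meter, bin, spare, driver from where it was at the start of the episode above 0.03 m or angle between any of mouse, meter, bin, spare's own z axis and vertical above 0.5 rad).
It also fails if it takes over 58 s, if anything falls off the work surface, if the arm or the gripper's body presses on something with over 40 N, if the wrist force passes 120 N, or if a joint passes its speed limit or range.

## Working session

There is one attempt and no reset: what is moved stays moved. The work goes in short steps, Python scripts to look and compute and a shell command to move; the robot and the scene stay as the last step left them, time stands still between calls to the robot, and variables do not carry over. Pictures are saved under pics/ and viewed, at most 10 in all, crops included, and the job is handed in when it is done.

```bash
mkdir -p pics; cat > h.py <<'E'
import numpy as np, cv2
from bench import read_state, get_image, job_done
def save(d,name): cv2.imwrite('pics/'+name,cv2.cvtColor(d['frame'],cv2.COLOR_RGB2BGR))
def ray(d,u,v,z):
    R=np.array(d['R']);t=np.array(d['t']);c=-R.T@t
    r=R.T@np.array([(u-d['cx'])/d['fx'],(v-d['cy'])/d['fy'],1]); return c+r*(z-c[2])/r[2]
def cloud(d):
    v,u=np.mgrid[:400,:640];Z=d['range_z']
    P=np.stack([(u-d['cx'])/d['fx']*Z,(v-d['cy'])/d['fy']*Z,Z],-1)-np.array(d['t'])
    P=P@np.array(d['R']); P[Z<=0]=np.nan; return P
E
python3 - <<'E'
from h import *
import pickle
for n in ['top','scene']:
    d=get_image(n);save(d,n+'0.png');pickle.dump(d,open(n+'0.pkl','wb'))
    print(n,d['fx'],-np.array(d['R']).T@np.array(d['t']))
s=read_state();print(s)
E
```

```text
top 370.09083121826046 [467.67320977 -68.49403329 904.34745571]
scene 393.99049613807614 [1171.48800424 -103.28668092  890.10646698]
{'clock': 0.1, 'joints': array([ 1.58659687e+00,  3.85471006e-01,  6.74433644e-03, -4.29866214e-04,
       -1.19398909e+00, -2.58610454e-01]), 'joint_vel': array([-0.00017504, -0.00150019,  0.00312693,  0.00124717, -0.00170356,
        0.00158778]), 'joint_efforts': array([ 1.17429645e-03, -3.93320346e+01,  1.88930207e+01,  4.19803306e+00,
       -2.58573637e-03,  6.76702214e-06]), 'position': array([150.12246705, 606.1603505 , 230.32984831]), 'ee_rot': array([ 9.92629385e-01, -1.21185576e-01, -6.66354091e-05,  9.78020270e-04]), 'contact_force': array([-0.11826298, -0.67621546, -1.25340546]), 'wrist_torque': array([-0.01475915, -0.01649967, -0.03712856]), 'grasp_force': 0.0, 'gripper_width': 85.1204114591183}
```

View pics/top0.png

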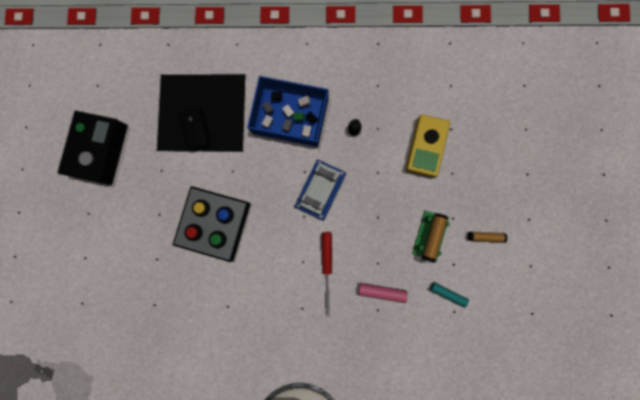

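View pics/scene0.png

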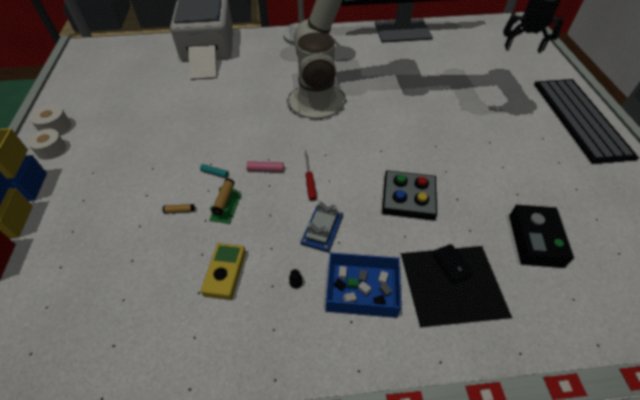

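The top view shows the keys at yellow (200,208), blue (224,214), red (192,232) and green (217,240). The barrel lies in its green rest at (435,237), and the nest is at (320,190). The brass look-alike is at (487,237). In the scene view the keys are near (410,190), the barrel is at (223,197) and the nest is at (322,225).

```bash
cat > m.py <<'E'
from h import *
import pickle
def blob(d,box,lo,hi,amin=10):
    u0,v0,u1,v1=box; hsv=cv2.cvtColor(d['frame'],cv2.COLOR_RGB2HSV)
    m=cv2.inRange(hsv,np.array(lo),np.array(hi)); k=np.zeros_like(m);k[v0:v1,u0:u1]=m[v0:v1,u0:u1]
    n,l,s,c=cv2.connectedComponentsWithStats(k); i=1+np.argmax(s[1:,4]); return l==i,c[i],s[i,4]
if __name__=='__main__':
    H={'yellow':((18,120,60),(32,255,255)),'blue':((105,120,50),(125,255,255)),'green':((45,80,30),(85,255,255)),'red':((0,130,60),(8,255,255))}
    K=[]
    for n,box in [('top',(170,185,252,263)),('scene',(380,168,442,220))]:
        d=pickle.load(open(n+'0.pkl','rb'));P=cloud(d)
        for k,(lo,hi) in H.items():
            m,c,a=blob(d,box,lo,hi); p=ray(d,*c,52);print(n,k,c.round(1),a,p.round(1),'depth z',np.nanmedian(P[m],0).round(1))
        # barrel
        b=(405,205,455,265) if n=='top' else (205,172,245,222)
        m,c,a=blob(d,b,(8,90,40),(22,255,255)); q=np.argwhere(m)[:,::-1].astype(np.float32)
        print(n,'barrel',c.round(1),a,ray(d,*c,58).round(1),np.nanmedian(P[m],0).round(1),np.nanmax(P[m][:,2]).round(1))
        w=P[m]; w=w[np.isfinite(w[:,2])&(w[:,2]>45)]
        e=np.linalg.svd((w-w.mean(0))[:,:2],full_matrices=0)[2][0]; print('  axis deg',np.degrees(np.arctan2(e[1],e[0])),w.mean(0),np.ptp((w-w.mean(0))[:,:2]@e))
        # nest: blue foot outline
        b=(285,150,355,228) if n=='top' else (295,196,348,256)
        m,c,a=blob(d,b,(100,90,30),(125,255,255))
        q=np.argwhere(m)[:,::-1]; w=np.array([ray(d,*x,16)[:2] for x in q],np.float32); print(n,'nest foot',cv2.minAreaRect(w),a)
        b0,b1=b[1],b[3]; Q=P[b0:b1,b[0]:b[2]].reshape(-1,3); Q=Q[np.isfinite(Q[:,2])]
        for lo,hi in [(50,80),(30,45),(8,22)]:
            w=Q[(Q[:,2]>lo)&(Q[:,2]<hi)].astype(np.float32); 
            if len(w)>5: print('  z',lo,hi,len(w),cv2.minAreaRect(w[:,:2].copy()),np.median(w[:,2]))
        b=(405,205,455,265) if n=='top' else (205,172,245,222)
        m,c,a=blob(d,b,(45,60,20),(90,255,255)); w=P[m]; print(n,'rest green',c,a,np.nanmin(w,0),np.nanmax(w,0))
        for o in ('nest','barrel'): pass
        cr=d['frame'][150:270,280:460] if n=='top' else d['frame'][165:260,195:350]
        cv2.imwrite('pics/c_'+n+'.png',cv2.resize(cr[:,:,::-1],None,fx=4,fy=4,interpolation=2))
E
python3 m.py
```

```text
top yellow [198.5 207.4] 117 [514.7 242.2  52. ] depth z [515.4 242.8  51.2]
top blue [222.8 214.1] 106 [499.7 184.3  52. ] depth z [499.9 184.3  51.4]
top green [215.1 239.2] 124 [441.6 200.   52. ] depth z [441.9 200.5  50.7]
top red [191. 232.] 97 [457.2 257.2  52. ] depth z [457.2 257.4  51.6]
top barrel [434.7 236.7] 538 [ 455.2 -301.1   58. ] [ 454.7 -301.2   57.6] 63.7
  axis deg 163.52165747378643 [ 454.89591251 -301.51263693   56.77042856] 97.35034945466947
top nest foot ((549.7025146484375, -69.17550659179688), (10.996585845947266, 123.20916748046875), 65.09662628173828) 219
  z 50 80 289 ((565.3580322265625, -40.644351959228516), (49.858123779296875, 88.99571228027344), 65.28995513916016) 62.98021
  z 30 45 777 ((565.2129516601562, -40.46589660644531), (54.12917709350586, 109.96573638916016), 65.11448669433594) 37.58582
  z 8 22 688 ((565.4098510742188, -40.392635345458984), (80.16015625, 130.13507080078125), 65.27194213867188) 15.679546
top rest green [423.05803571 233.18973214] 448 [ 4.08246825e+02 -3.14425205e+02 -4.16080491e-02] [ 515.73226038 -263.69555583   46.202191
[... 419 characters left out ...]
23 [ 455.20176609 -297.94854507   56.97575771] 100.74424150906827
scene nest foot ((570.3533325195312, -38.554473876953125), (77.48776245117188, 125.95677185058594), 65.09017181396484) 374
  z 50 80 312 ((601.8645629882812, -34.93984603881836), (168.718017578125, 83.37776947021484), 3.060224771499634) 59.749405
  z 30 45 489 ((566.1340942382812, -37.521949768066406), (54.37715148925781, 111.06538391113281), 65.55335235595703) 38.1853
  z 8 22 536 ((550.2308959960938, -34.14949035644531), (102.15560913085938, 177.40943908691406), 78.17733001708984) 15.810261
scene rest green [227.31513648 208.3573201 ] 403 [ 412.10983223 -344.02789784    0.51180723] [ 513.72766861 -261.66691341   46.70345055]
```

View pics/c_top.png

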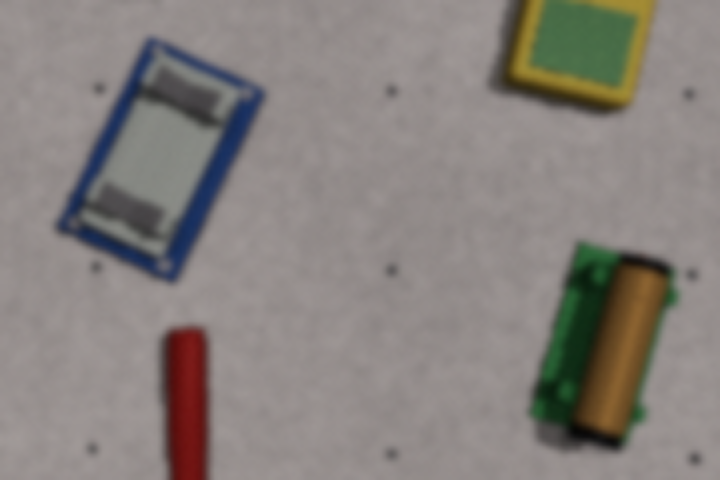

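The crop shows the nest's long axis running up and to the right, and the barrel in the rest at about -16°. The measurements agree between both views and with the given sizes:

| Item | x (mm) | y (mm) | Axis |
|---|---|---|---|
| Yellow key | 516.5 | 243 | – |
| Blue key | 501 | 185 | – |
| Green key | 443 | 200.5 | – |
| Barrel | 455 | -300 | -16.4° |
| Nest | 565.7 | -39.5 | -24.7° |

Next I move toward the yellow key.

```bash
python3 -m jog '[[[0.45,-0.45,-0.15],[0,0,0],1],[[0.92,-0.91,-0.3],[0,0,0],1],[[0.92,-0.91,-0.3],[0,0,0],1]]' && python3 -m jog '[[[0.45,-0.45,-0.15],[0,0,0],1],[[0.92,-0.91,-0.3],[0,0,0],1],[[0.92,-0.91,-0.3],[0,0,0],1]]' && python3 -m jog '[[[0.45,-0.45,-0.15],[0,0,0],1],[[0.92,-0.91,-0.3],[0,0,0],1],[[0.92,-0.91,-0.3],[0,0,0],1]]' && python3 -m jog '[[[0.45,-0.45,-0.15],[0,0,0],1],[[0.9,-0.9,-0.3],[0,0,0],1],[[0.9,-0.9,-0.3],[0,0,0],1],[[0.9,-0.9,-0.3],[0,0,0],1],[[0.9,-0.9,-0.3],[0,0,0],1],[[0.9,-0.9,-0.3],[0,0,0],1]]'
```

```text
clock: 0.4
position: [243.2, 512.9, 200.0]
ee_rot: [0.993, -0.122, -0.0, 0.001]
contact_force: [-0.3, -0.1, 1.0]
gripper_width: 43.8
grasp_force: 0.0
clock: 0.7
position: [335.2, 421.7, 170.1]
ee_rot: [0.993, -0.122, -0.0, 0.001]
contact_force: [0.7, -0.4, -0.5]
gripper_width: 0.3
grasp_force: 0.0
clock: 1.0
position: [427.2, 330.9, 140.1]
ee_rot: [0.993, -0.122, -0.001, 0.001]
contact_force: [0.2, -0.1, 0.7]
gripper_width: 0.0
grasp_force: 0.0
clock: 1.6
position: [515.8, 244.2, 111.4]
ee_rot: [0.993, -0.121, -0.0, -0.0]
contact_force: [0.4, 0.6, -0.1]
gripper_width: 0.1
grasp_force: 0.0
```

```bash
python3 -m jog '[[[0,0,-0.4],[0,0,0],1],[[0,0,-0.55],[0,0,0],1],[[0,0,-0.62],[0,0,0],1],[[0,0,-0.65],[0,0,0],1],[[0,0,-0.65],[0,0,0],1],[[0,0,-0.65],[0,0,0],1]]'
```

```text
clock: 2.2
position: [516.0, 244.3, 47.7]
ee_rot: [0.993, -0.121, 0.0, -0.0]
contact_force: [-2.6, -0.1, 4.1]
gripper_width: -0.1
grasp_force: 2.1
```

```bash
python3 -m jog '[[[0,0,-0.01],[0,0,0],1],[[0,0,-0.02],[0,0,0],1],[[0,0,-0.025],[0,0,0],1],[[0,0,-0.025],[0,0,0],1]]'; python3 -m jog '[[[0,0,0.15],[0,0,0],1],[[0,0,0.35],[0,0,0],1],[[0,0,0.35],[0,0,0],1],[[-0.16,-0.58,0.35],[0,0,0],1],[[-0.16,-0.58,0.35],[0,0,0],1],[[-0.16,-0.58,0.35],[0,0,0],1]]'
```

```text
clock: 2.6
position: [516.4, 244.4, 46.4]
ee_rot: [0.993, -0.121, 0.001, -0.001]
contact_force: [-7.1, 0.6, 15.2]
gripper_width: -0.1
grasp_force: 7.5
clock: 3.2
position: [499.8, 184.2, 78.5]
ee_rot: [0.993, -0.122, -0.0, 0.0]
contact_force: [-0.4, 0.7, -1.0]
gripper_width: -0.2
grasp_force: 0.0
```

```bash
python3 -m jog '[[[0,0,-0.2],[0,0,0],1],[[0,0,-0.29],[0,0,0],1],[[0,0,-0.335],[0,0,0],1],[[0,0,-0.335],[0,0,0],1],[[0,0,-0.34],[0,0,0],1],[[0,0,-0.34],[0,0,0],1]]'; python3 -m jog '[[[0,0,0.15],[0,0,0],1],[[0,0,0.35],[0,0,0],1],[[0,0,0.35],[0,0,0],1],[[-0.57,0.16,0.35],[0,0,0],1],[[-0.57,0.16,0.35],[0,0,0],1],[[-0.57,0.16,0.35],[0,0,0],1]]'
```

```text
clock: 3.8
position: [500.9, 186.4, 46.5]
ee_rot: [0.993, -0.12, 0.001, -0.0]
contact_force: [-2.7, -0.5, 12.5]
gripper_width: 0.2
grasp_force: 5.9
clock: 4.4
position: [442.0, 202.0, 79.4]
ee_rot: [0.993, -0.12, -0.0, 0.0]
contact_force: [1.1, -0.4, -0.9]
gripper_width: 0.1
grasp_force: 0.0
```

```bash
python3 -m jog '[[[0,0,-0.2],[0,0,0],1],[[0,0,-0.29],[0,0,0],1],[[0,0,-0.335],[0,0,0],1],[[0,0,-0.345],[0,0,0],1],[[0,0,-0.35],[0,0,0],1],[[0,0,-0.35],[0,0,0],1]]'; python3 -m jog '[[[0,0,0.15],[0,0,0],1],[[0,0,0.5],[0,0,0],1],[[0,0,1],[0,0,0],1],[[0,0,1],[0,0,0],0]]'
python3 -m jog '[[[0,-0.45,0.25],[0,0,0],-1],[[0,-1,0.5],[0,0,0],-1],[[0,-1,0.5],[0,0,0],-1]]'
python3 -m jog '[[[0,-0.5,0],[0,0,0],-1],[[0,-1,0],[0,0,0],-1],[[0,-1,0],[0,0,0],-1]]'
python3 -m jog '[[[0,-0.5,0],[0,0,0],-1],[[0,-1,0],[0,0,0],-1],[[0,-1,0],[0,0,0],-1]]'
python3 -m jog '[[[0,-0.5,0],[0,0,0],-1],[[0,-1,0],[0,0,0],-1],[[0,-1,0],[0,0,0],-1]]'
python3 -m jog '[[[0,-0.5,0],[0,0,0],-1],[[0.13,-1,0],[0,0,-0.02],-1],[[0.13,-1,0],[0,0,-0.02],-1],[[0.13,-1,0],[0,0,-0.02],-1],[[0.13,-1,0],[0,0,-0.02],-1],[[0.13,-1,0],[0,0,-0.02],-1]]'
python3 - <<'E'
from h import *
d=get_image('wrist');save(d,'w1.png');print(read_state()['position'],-np.array(d['R']).T@np.array(d['t']))
import pickle;pickle.dump(d,open('w1.pkl','wb'))
E
```

```text
clock: 5.0
position: [443.8, 202.0, 46.4]
ee_rot: [0.993, -0.121, 0.0, 0.0]
contact_force: [-5.6, -0.4, 14.7]
gripper_width: -0.0
grasp_force: 7.1
clock: 5.4
position: [447.6, 204.3, 151.3]
ee_rot: [0.993, -0.12, 0.005, -0.005]
contact_force: [1.0, 0.4, -1.4]
gripper_width: 13.6
grasp_force: 0.0
clock: 5.7
position: [443.9, 99.2, 196.7]
ee_rot: [0.992, -0.122, 0.001, -0.001]
contact_force: [0.5, 0.1, -0.4]
gripper_width: 58.2
grasp_force: 0.0
clock: 6.0
position: [442.5, -2.5, 194.2]
ee_rot: [0.992, -0.125, -0.001, 0.0]
contact_force: [-0.7, 0.7, -0.3]
gripper_width: 85.5
grasp_force: 0.0
clock: 6.3
position: [443.0, -102.1, 194.1]
ee_rot: [0.992, -0.125, -0.001, 0.0]
contact_force: [-0.1, 0.2, -0.7]
gripper_width: 85.3
grasp_force: 0.0
clock: 6.6
position: [443.5, -201.9, 194.0]
ee_rot: [0.992, -0.124, -0.0, 0.0]
contact_force: [-0.3, 0.8, -0.8]
gripper_width: 85.7
grasp_force: 0.0
clock: 7.2
position: [456.4, -296.9, 194.8]
ee_rot: [0.99, -0.141, -0.0, -0.0]
contact_force: [0.4, -0.2, 1.0]
gripper_width: 85.7
grasp_force: 0.0
[ 456.39996626 -297.01580571  195.00622705] [ 534.74516893 -319.55625836  337.46578294]
```

View pics/w1.png

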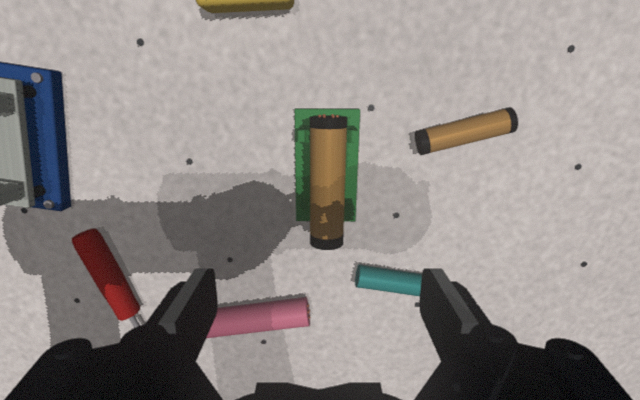

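The wrist view shows the barrel at about (328,180) in the rest, aligned with the gripper. The look-alikes are well clear of it.

```bash
cat > cyl.py <<'E'
from h import *
def barrel(d,lo,hi,c0,r=75):
    P=cloud(d).reshape(-1,3);P=P[np.isfinite(P[:,2])]
    w=P[(P[:,2]>lo)&(P[:,2]<hi)&(np.hypot(P[:,0]-c0[0],P[:,1]-c0[1])<r)]
    r=cv2.minAreaRect(w[:,:2].astype(np.float32).copy()); e=np.linalg.svd((w-w.mean(0))[:,:2],full_matrices=0)[2][0]
    if e[0]<0:e=-e
    return r,np.degrees(np.arctan2(e[1],e[0])),w.mean(0),np.percentile(w[:,2],98)
if __name__=='__main__':
    import pickle
    d=pickle.load(open('w1.pkl','rb')); print(barrel(d,49,66,(455,-300))); print(barrel(d,55,66,(455,-300)))
    t=pickle.load(open('top0.pkl','rb')); print(barrel(t,49,66,(455,-300)))
    print(barrel(d,3,9,(455,-300)))
    s=read_state();q=s['ee_rot'];print(np.degrees(2*np.arctan2(q[1],q[0])))
E
python3 cyl.py
```

```text
(((455.22308349609375, -304.77520751953125), (29.477710723876953, 112.91480255126953), 73.44953155517578), np.float64(-16.514750015980848), array([ 458.42213466, -305.56992199,   57.16399896]), np.float64(60.80253764522576))
(((454.51934814453125, -304.5022277832031), (24.266752243041992, 111.43401336669922), 73.52665710449219), np.float64(-16.422368776061404), array([ 457.89659545, -305.55584473,   58.49217768]), np.float64(60.91227139615992))
(((454.4875793457031, -304.5096130371094), (29.429859161376953, 112.00225067138672), 73.17549896240234), np.float64(-16.573817136594815), array([ 453.93769604, -302.87045998,   56.93453728]), np.float64(61.75100139607207))
(((459.09002685546875, -306.1615295410156), (60.08946228027344, 109.42989349365234), 73.43603515625), np.float64(-19.47164955364793), array([ 470.82277962, -307.67397549,    5.93260707]), np.float64(7.510284445956346))
-16.193513737339224
```

```bash
python3 -m jog '[[[-0.01,-0.08,-0.4],[0,0,0],-1],[[-0.01,-0.08,-0.8],[0,0,0],-1],[[-0.01,-0.08,-1],[0,0,0],-1],[[-0.01,-0.08,-1],[0,0,0],-1],[[-0.01,-0.08,-1],[0,0,0],-1]]'
python3 -m jog '[[[0,0,-0.3],[0,0,0],-1],[[0,0,-0.5],[0,0,0],-1],[[0,0,-0.65],[0,0,0],-1],[[0,0,-0.7],[0,0,0],-1],[[0,0,-0.7],[0,0,0],-1],[[0,0,-0.7],[0,0,0],-1]]'
```

```text
clock: 7.75
position: [455.9, -306.1, 95.6]
ee_rot: [0.99, -0.141, 0.0, 0.0]
contact_force: [-0.6, 0.7, -0.1]
gripper_width: 85.5
grasp_force: 0.0
clock: 8.35
position: [456.5, -306.7, 26.4]
ee_rot: [0.99, -0.142, 0.002, 0.0]
contact_force: [-0.2, 0.3, 0.6]
gripper_width: 85.5
grasp_force: 0.0
```

```bash
python3 -m jog '[[[0,0.015,-0.02],[0,0,0],-1],[[0,0.015,-0.02],[0,0,0],0],[[0,0.015,-0.02],[0,0,0],0.3],[[0,0.015,-0.02],[0,0,0],1],[[0,0.015,-0.02],[0,0,0],1],[[0,0.015,-0.02],[0,0,0],1],[[0,0.015,-0.02],[0,0,0],1],[[0,0.015,-0.02],[0,0,0],1],[[0,0.015,-0.02],[0,0,0],1]]'
```

```text
clock: 9.25
position: [455.3, -304.8, 23.1]
ee_rot: [0.99, -0.142, 0.0, 0.0]
contact_force: [-0.4, 2.9, 5.0]
gripper_width: 28.6
grasp_force: 59.0
```

```bash
python3 -m jog '[[[0,0,0.1],[0,0,0],1],[[0,0,0.3],[0,0,0],1],[[0,0,0.6],[0,0,0],1],[[0,0,1],[0,0,0],1],[[0,0,1],[0,0,0],1]]'
python3 -m jog '[[[0.15,0.3,0.1],[0,0,0],1],[[0.3,0.65,0.2],[0,0,0],1],[[0.4,0.9,0.3],[0,0,-0.035],1],[[0.4,0.9,0.3],[0,0,-0.07],1],[[0.4,0.9,0.3],[0,0,-0.07],1],[[0.4,0.9,0.3],[0,0,-0.07],1]]'
python3 - <<'E'
from h import *
from cyl import barrel
d=get_image('wrist');save(d,'w2.png')
P=cloud(d).reshape(-1,3);P=P[np.isfinite(P[:,2])&(np.hypot(P[:,0]-565,P[:,1]+40)<95)]
for lo,hi in [(8,22),(30,45),(50,75)]:
    w=P[(P[:,2]>lo)&(P[:,2]<hi)];print(lo,hi,len(w),cv2.minAreaRect(w[:,:2].astype(np.float32).copy()),np.median(w[:,2]))
p=read_state()['position'];print(p,barrel(d,p[2]+5,p[2]+50,p[:2],80))
E
```

```text
clock: 9.75
position: [458.6, -306.6, 128.5]
ee_rot: [0.99, -0.141, 0.006, 0.002]
contact_force: [1.6, -1.5, -1.0]
gripper_width: 28.3
grasp_force: 59.4
clock: 10.35
position: [494.4, -214.9, 152.0]
ee_rot: [0.977, -0.213, -0.001, -0.0]
contact_force: [-0.4, -0.3, -2.0]
gripper_width: 28.4
grasp_force: 59.6
8 22 5860 ((566.0662841796875, -40.17530059814453), (81.73916625976562, 129.91604614257812), 65.05876159667969) 15.860758556183622
30 45 7640 ((565.88134765625, -40.51990509033203), (55.446136474609375, 110.09994506835938), 65.17351531982422) 37.965117625970244
50 75 3900 ((565.7864379882812, -40.009010314941406), (52.44285583496094, 89.30564880371094), 65.16155242919922) 61.08534939292674
[ 494.45851538 -215.12809616  152.02382105] (((502.9414978027344, -219.29327392578125), (78.3954849243164, 89.80641174316406), 28.827939987182617), np.float64(-24.856379945575345), array([ 509.88671354, -221.89639876,  185.85614452]), np.float64(200.66966132169648))
```

View pics/w2.png

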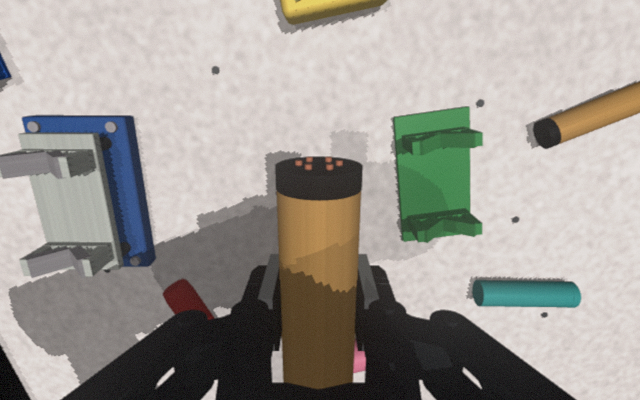

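The barrel is held firmly, with its end cap at (318,178). The nest is at the left, centre (565.9,-40.2) and axis -24.85°. Next I check the barrel's pose in the hand.

```bash
cat > hand.py <<'E'
from h import *
def hand():
    # barrel in hand: upper cylinder surface in wrist depth
    d=get_image('wrist');P=cloud(d);s=read_state();tcp=s['position']
    w=P[150:385,270:365].reshape(-1,3);w=w[np.isfinite(w[:,2])]
    q=s['ee_rot'];a=2*np.arctan2(q[1],q[0]);e=np.array([np.cos(a),np.sin(a)]);n=np.array([-e[1],e[0]])
    r=w-tcp; L=r[:,:2]@e;S=r[:,:2]@n
    k=(abs(S)<17)&(L>10)&(L<70)&(r[:,2]>5)&(r[:,2]<45);L,S,Z=L[k],S[k],r[k,2]
    from scipy.optimize import least_squares
    f=lambda p:np.hypot(S-p[0]-p[1]*L,Z-p[2]-p[3]*L)-15
    t=Z>15
    L,S,Z=L[t],S[t],Z[t]
    o=least_squares(f,[0,0,20,0],loss='soft_l1',f_scale=.5)
    print('tcp',tcp.round(1),'yaw',np.degrees(a).round(2),'end at L',np.percentile(L,99.7).round(1),'minL',L.min().round(1),'lat,slope,zc,slope',o.x.round(3),len(L),np.abs(o.fun).mean().round(2))
if __name__=='__main__': hand()
E
python3 hand.py
```

```text
tcp [ 494.5 -215.3  152.1] yaw -24.71 end at L 56.1 minL 10.0 lat,slope,zc,slope [ 1.9100e-01 -3.0000e-03  2.1799e+01 -5.0000e-03] 11562 0.97
```

```bash
python3 -m jog '[[[0.15,0.3,0],[0,0,0],1],[[0.3,0.7,0],[0,0,0],1],[[0.4,0.95,0],[0,0,0],1],[[0.4,0.95,0],[0,0,0],1]]'
python3 -m jog '[[[0.15,0.3,0],[0,0,0],1],[[0.25,0.6,0],[0,0,0],1],[[0.31,0.8,0],[0,0,0],1],[[0.31,0.805,-0.3],[0,0,0],1],[[0.31,0.805,-0.6],[0,0,0],1],[[0.31,0.805,-0.75],[0,0,0],1],[[0.31,0.805,-0.75],[0,0,0],1],[[0.31,0.805,-0.75],[0,0,0],1],[[0.31,0.805,-0.75],[0,0,0],1]]'
python3 hand.py
```

```text
clock: 10.85
position: [536.3, -118.0, 152.5]
ee_rot: [0.977, -0.212, 0.0, -0.0]
contact_force: [0.3, -0.3, -1.4]
gripper_width: 28.5
grasp_force: 59.9
clock: 11.75
position: [567.2, -39.8, 79.0]
ee_rot: [0.977, -0.214, 0.001, -0.0]
contact_force: [-0.2, -0.9, -1.6]
gripper_width: 28.4
grasp_force: 60.0
tcp [567.2 -39.6  79.2] yaw -24.72 end at L 56.2 minL 10.0 lat,slope,zc,slope [-8.1000e-02 -3.0000e-03  2.1794e+01 -2.0000e-03] 11571 0.97
```

```bash
python3 -m jog '[[[-0.02,0,-0.1],[0,0,0],1],[[-0.02,0,-0.2],[0,0,0],1],[[-0.02,0,-0.25],[0,0,0],1],[[-0.02,0,-0.25],[0,0,0],1],[[-0.02,0,-0.25],[0,0,0],1],[[-0.02,0,-0.25],[0,0,0],1]]'; python3 -m jog '[[[0,0,-0.01],[0,0,0],1],[[0,0,-0.02],[0,0,0],1],[[0,0,-0.03],[0,0,0],1],[[0,0,-0.04],[0,0,0],1],[[0,0,-0.04],[0,0,0],1],[[0,0,-0.04],[0,0,0],1]]'
```

```text
clock: 12.4
position: [564.5, -39.3, 52.9]
ee_rot: [0.977, -0.214, 0.0, -0.0]
contact_force: [0.4, -0.1, -1.7]
gripper_width: 28.7
grasp_force: 60.1
clock: 13.0
position: [564.6, -39.2, 49.4]
ee_rot: [0.977, -0.214, 0.0, -0.0]
contact_force: [-1.4, 0.9, 3.2]
gripper_width: 28.7
grasp_force: 60.3
```

```bash
python3 -m jog '[[[0,0,-0.01],[0,0,0],1],[[0,0,-0.015],[0,0,0],1],[[0,0,-0.02],[0,0,0],1],[[0,0,-0.025],[0,0,0],1],[[0,0,-0.025],[0,0,0],1],[[0,0,-0.025],[0,0,0],1]]'
```

```text
clock: 13.6
position: [564.6, -39.2, 47.0]
ee_rot: [0.977, -0.214, 0.0, -0.0]
contact_force: [-1.5, 2.0, 7.1]
gripper_width: 28.1
grasp_force: 60.7
```

```bash
python3 -m jog '[[[0,0,-0.01],[0,0,0],1],[[0,0,-0.015],[0,0,0],1],[[0,0,-0.018],[0,0,0],1],[[0,0,-0.018],[0,0,0],1],[[0,0,-0.018],[0,0,0],1],[[0,0,-0.018],[0,0,0],1],[[0,0,-0.018],[0,0,0],1],[[0,0,-0.018],[0,0,0],1]]'; python3 hand.py
python3 - <<'E'
from h import *
d=get_image('wrist');save(d,'w3.png')
P=cloud(d).reshape(-1,3);P=P[np.isfinite(P[:,2])&(np.hypot(P[:,0]-565,P[:,1]+40)<95)]
for lo,hi in [(8,22),(26,36),(45,66)]:
    w=P[(P[:,2]>lo)&(P[:,2]<hi)];print(lo,hi,len(w),cv2.minAreaRect(w[:,:2].astype(np.float32).copy()),np.median(w[:,2]))
print(read_state()['contact_force'])
E
```

```text
clock: 14.4
position: [564.6, -39.2, 45.5]
ee_rot: [0.977, -0.214, 0.001, -0.0]
contact_force: [-3.7, 1.8, 8.8]
gripper_width: 28.1
grasp_force: 60.8
tcp [564.6 -39.2  45.5] yaw -24.68 end at L 56.2 minL 10.0 lat,slope,zc,slope [ 5.300e-02 -3.000e-03  2.195e+01 -4.000e-03] 11870 0.99
8 22 8417 ((583.6998291015625, -48.04052734375), (80.34339904785156, 91.44300842285156), 65.39665222167969) 15.944372668828345
26 36 3597 ((589.1055908203125, -50.49934387207031), (54.20533752441406, 59.76140594482422), 65.20182037353516) 33.42613110493656
45 66 4168 ((570.7304077148438, -41.98252868652344), (55.62578201293945, 99.39842987060547), 65.0210952758789) 62.400990548690515
[-3.54581954  2.952774    8.20241288]
```

View pics/w3.png

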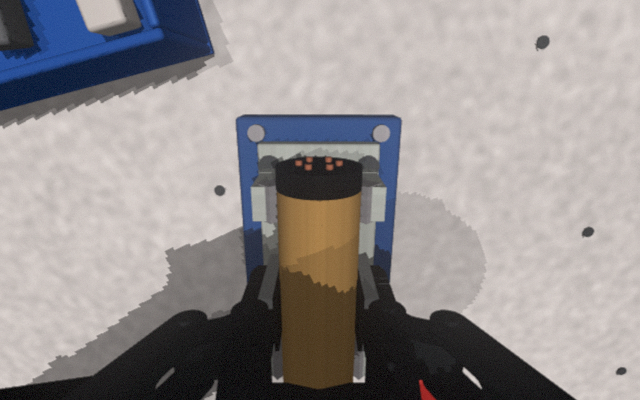

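The barrel lies centred between the V supports at (318,190–370). The plate has sunk about 4.6 mm, and the barrel's height of 67.4 mm matches the sunk seat. I'm handing it in.

```bash
python3 -c "from bench import job_done;print(job_done())"
```

```text
the job is handed in; nothing more can be done
None
```

I pressed the yellow, blue and green keys in order, then laid the barrel centred in the V-block and handed in at about 14.5 s, holding it about 4.6 mm down by my measurement; the hand-in returned no verdict.

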